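# Make up the packing on an air jack and open its valve half way

## Task

Make up the packing on the air jack: lay the black rubber disc from the sloping rack flat in the centre of the jack's round plate, then the plywood disc flat and centred on top of it, setting each one down and not dropping it. With the stack made, turn the yellow lever of the air valve to half open, 45 degrees from closed, and let go. Leave the red spacer in the rack and do not disturb the other things on the table.

Things in the scene. Friction and masses are not known exactly. Their poses are not given: they have to be found in the camera images.
- rubber_centre (a point): Centre (half-way up) of the loose black rubber disc, 62 mm in diameter and 18 mm thick, about 70 g; z is its axis. It starts lying on the board of the sloping rack, in any of its three places.
- plywood_centre (a point): Centre (half-way up) of the loose pale plywood disc with two darker glue lines round its rim, 62 mm in diameter and 18 mm thick, about 45 g; z is its axis. It starts in another place of the rack.
- spacer_centre (a point): Centre of the loose red plastic disc, 62 mm in diameter and 18 mm thick; it starts in the remaining place of the rack and stays there.
- rack_mid (a point): Middle of the upper face of the fixed blue rack's board, 55 mm above the table. This frame is level: x points out over the rack's low front side, y along the row of three places (95 mm apart, the middle one here), z up. The board is inclined 35 degrees, rising towards -x, so the discs' upper faces look up and towards +x, their axes 35 degrees from vertical.
- rack: The same rack, origin under its centre on the table, same axes: 285 mm long along y, board 105 mm up the slope. Below each disc on the slope two steel pins, 8 mm thick and standing 12 mm off the board, 40 degrees either side of the straight down-slope line, stop it sliding; each disc's two sides in the y direction are free.
- jack_top (a point): Centre of the upper face of the fixed air jack: two black bellows lobes under a flat aluminium plate 120 mm in diameter, with a thin red circle 86 mm across painted on it; this face is 70 mm above the table; z is up.
- valve_axis (a point): Point on the vertical turning axis of the yellow lever, 105 mm above the table, at the lever's height, on the fixed brass ball valve. The brass pipe (130 mm long) lies along y of this frame; closed, the lever points along -x of this frame, square to the pipe, with a round pressure gauge on the other side (+x).
- lever_grip (a point): Middle of the yellow grip of the lever, on its centre line, 85 mm out from the turning axis and 109 mm above the table; moves with the lever; -x of this frame points outwards along the lever. The yellow grip is 85 mm long, 16 mm wide and 22 mm tall, free underneath and on both sides.
- lever (a joint): Opening angle of the valve lever in rad: 0 closed, pi/2 fully open, pi/4 half open; grows as the lever turns anticlockwise seen from above. It starts closed or up to 0.2 rad from it, stays where it is left, and takes about 1.5 N at the grip to turn.
- battery: Black and red battery pack, 75 by 110 by 63 mm, origin under its centre; a bystander.
- screwdriver: Screwdriver with a red handle, 190 mm long, lying along its x; a bystander.
- tape: Yellow tape measure, 70 by 70 by 38 mm, origin under its centre; a bystander.
Mind the look-alikes: they are no part of the job. What is shaped like the part that bears plywood_centre but orange or turquoise is not meant. There is more than one size of the part that bears valve_axis; the job needs the middle-sized.

How it is judged:
By the outcome, as a careful person would: the job done as asked, in the order asked, and still so for the second after the job is handed in, with the robot touching nothing.
It also fails if it takes over 67 s, if anything falls off the work surface, if the arm or the gripper's body presses on something with over 40 N, if the wrist force passes 120 N, or if a joint passes its speed limit or range.

## Robot

A 6-joint arm with a two-finger parallel gripper is mounted at the origin on the work surface. World frame = base frame: x ahead of the robot, y to its left, z up, the work surface at z = 0. Lengths are in m, angles in rad, forces in N, time in s.
With the tool pointing down it reaches from about 0.375 to 0.975 m from the base axis. Payload 3.8 kg.
Tool frame: the origin (TCP) lies midway between the tips of the shut fingers; the grasp point (between the pads) lies 19 mm behind it; z points along the fingers, y is the line along which they close (so a half turn about z gives the same grasp; the last joint's range is limited). The gripper opens to 85 mm and grips with 20 to 120 N. Pads are 22 mm wide; open, the fingers measure 114 mm over their backs; the gripper's body (76 mm by 85 mm) begins 54 mm behind the grasp point. The pads swing forward as they close: fully open they stand 13 mm farther back than shut.
Start: joints at [1.29, 0.264, 1.604, -0, 1.274, -0.037], TCP at [0.163, 0.655, 0.231] pointing down, gripper open.
Joint ranges: [-2.63, 2.63], [-0.94, 2.18], [0.31, 2.57], [-1.31, 4.45], [0, 2.66], [-2.55, 2.55]. Speed limits (rad/s): [2.57, 2.57, 3.14, 3.14, 3.14, 3.14].

## Interface

Orientations are given as a rotation vector (axis times angle).
In Python, from workcell import read_state, vision, ticket gives the robot as it stands. The module is installed in compiled form; this text tells all that it offers.
- The arm moves only by the tool jog_arm, never from a script. Its arguments are lists of equal length, an entry for each row: "turn": the turn, a rotation vector about the tool's x, y, z in rad, a list of three; "delta_pos": the shift along the tool's x, y, z in m, a list of three; "gripper": the finger opening in m, from 0 to 0.0854. In form: {"turn": [[rx, ry, rz], ...], "delta_pos": [[dx, dy, dz], ...], "gripper": [gripper, ...]}. A call has 1 to 20 rows; each row shifts and turns the commanded pose from where the row before left it, along the tool's axes as they then stand; what a row does not reach is not made up. A row lasts 1/12 s, in which the tool goes at most 41.7 mm and 7.16 degrees, less where a joint would pass 70% of its speed; a pose out of reach is approached as far as the arm can. A call with a gripper value outside its range is refused whole. The fingers move at their own pace and stop on an object; "grip_force" is the grip in N (left out, the last holds). Time passes only in rows, so rows that do not move let the fingers close. It gives the time, the measured TCP pose, the force, the opening and the grip force at its end, in the units of the state.
- read_state(): the state, without advancing time (a new reading comes with each control period).
- vision.read_camera(name): name is "side" or "top"; returns the picture (420x560x3 uint8, red, green, blue); there is no depth.
- vision.calibration(name): a dict with "vfov" (degrees; the focal length in pixels is half the picture's height over the tangent of half this angle, whatever the lens; pixels are square), "cx", "cy" (the principal point, pixels), "dist" ([k1, k2, p1, p2, k3] as OpenCV has them; the pictures are not rectified), "R" (3x3) and "t" (3): a world point X has camera coordinates R X + t. Camera axes: x right, y down, z forward; pixel columns grow to the right and rows downward; lengths in m; the calibration is good to about 2 mm. A picture is of the moment at which its call begins. calibration takes no time and is no camera call.
- ticket.finish_job(): hands the job in; it is judged then, once.
The state is a dict: "time": time; "q": joint angles; "joint_vel": joint speeds; "joint_torque": joint torques, N m; "tool_pos": TCP position; "tcp_rot": TCP orientation; "wrist_force": force on the tool from outside, world axes, zero at the start; "torque": the same for the moment, N m; "width": opening from 0.0 (shut) to 1.0 (fully open); "grip_force": force on a finger pad.
Only numpy, scipy, OpenCV 4.12 (cv2) and the standard library are available. Lean on these libraries where they do the work, as an engineer would, in place of code of your own. Each camera call takes 0.05 s, during which the arm holds its last target. There are 200 camera calls.

## Working session

There is one attempt and no reset: what is moved stays moved. The work goes in short steps, Python scripts to look and compute and a tool call to move; the robot and the scene stay as the last step left them, time stands still between calls to the robot, and variables do not carry over. Pictures are saved under pics/ and viewed, at most 10 in all, crops included, and the job is handed in when it is done.

Besides the shell and the picture viewer there is one more tool, called as name(argument=value, ...) on one line, values as JSON. jog_arm: Moves the arm, as the interface text tells. Its arguments: {"type":"object","properties":{"turn":{"type":"array","items":{"type":"array","items":{"type":"number"}}},"delta_pos":{"type":"array","items":{"type":"array","items":{"type":"number"}}},"gripper":{"type":"array","items":{"type":"number"}},"grip_force":{"type":"number"}},"required":["turn","delta_pos","gripper"]}

```bash
mkdir -p pics; python3 - <<'E'
from workcell import read_state, vision
import cv2,numpy as np
for n in("side","top"):
    im=vision.read_camera(n);cv2.imwrite(f"pics/{n}0.png",im[:,:,::-1])
    c=vision.calibration(n);print(n,c['vfov'],c['cx'],c['cy'],c['dist'],"cam",-np.array(c['R']).T@c['t'])
s=read_state();print(s)
E
```

```text
side 44.55866606218403 284.373212348733 205.69817714009707 [-0.19451694  0.          0.          0.          0.        ] cam [ 0.18794388 -1.22627941  0.75683324]
top 42.77398763400887 281.22506840040626 208.45186373329267 [-0.17316992  0.          0.          0.          0.        ] cam [ 0.22317533 -0.10894987  1.39806748]
{'time': 0.1, 'q': array([ 1.29011566e+00,  2.64682149e-01,  1.60528071e+00, -3.21368372e-06,
        1.27370961e+00, -3.68992434e-02]), 'joint_vel': array([ 0.00158427, -0.00279687, -0.00297044,  0.00046287, -0.00081187,
       -0.00042308]), 'joint_torque': array([-7.90492322e-05, -5.16701317e+01, -3.68591487e+01, -1.01386765e-04,
        6.29803064e-03, -3.89628826e-05]), 'tool_pos': array([0.16273997, 0.65438284, 0.23006025]), 'tcp_rot': array([-0.38194215, -3.11795879,  0.00322629]), 'wrist_force': array([0.16493627, 0.33626385, 0.49465371]), 'torque': array([-0.00766873,  0.04370544, -0.02875771]), 'grip_force': 0.0, 'width': 1.001757455710675}
```

View pics/side0.png

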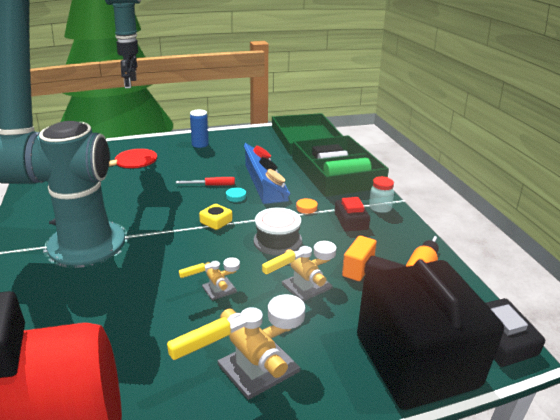

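View pics/top0.png

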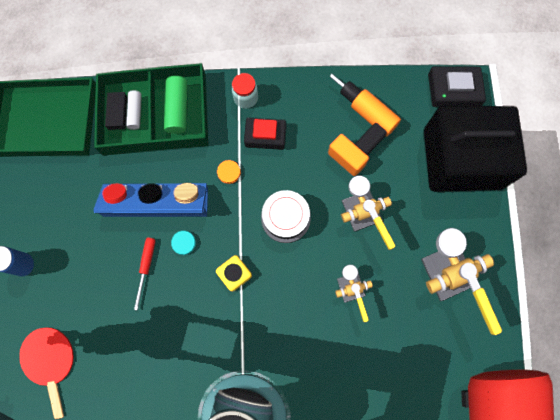

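Top view: the rack is at about (150,198) with, left to right, red, black rubber and plywood. The jack is at (286,215), and the middle-sized valve at (367,208) with its lever toward (388,240). In the side view the rack's face looks away from the robot. Next I'll enlarge crops of these.

```bash
cat > h.py <<'E'
import numpy as np,cv2
from workcell import read_state, vision
def K(n):
    c=vision.calibration(n);f=210/np.tan(np.radians(c['vfov']/2))
    return np.array([[f,0,c['cx']],[0,f,c['cy']],[0,0,1.]]),np.array(c['dist'],float),np.array(c['R']),np.array(c['t'])
def proj(n,P):
    k,d,R,t=K(n);return cv2.projectPoints(np.array(P,float).reshape(-1,3),cv2.Rodrigues(R)[0],t,k,d)[0][:,0]
def ray(n,uv,z):
    k,d,R,t=K(n);o=-R.T@t
    u=cv2.undistortPoints(np.array(uv,float).reshape(-1,1,2),k,d)[:,0]
    r=np.c_[u,np.ones(len(u))]@R
    return o+r*((z-o[2])/r[:,2])[:,None]
E
python3 - <<'E'
import cv2,numpy as np
def crop(im,b,s):
    x0,x1,y0,y1=b;c=cv2.resize(im[y0:y1,x0:x1],None,fx=s,fy=s,interpolation=cv2.INTER_CUBIC)
    for i in range(x0-x0%10+10,x1,10):
        cv2.line(c,((i-x0)*s,0),((i-x0)*s,6),(255,255,255),1);cv2.putText(c,str(i),((i-x0)*s,16),0,.35,(255,255,255),1)
    for i in range(y0-y0%10+10,y1,10):
        cv2.line(c,(0,(i-y0)*s),(6,(i-y0)*s),(255,255,255),1);cv2.putText(c,str(i),(8,(i-y0)*s),0,.35,(255,255,255),1)
    return c
def comp(im,rows,fn):
    out=np.zeros((600,800,3),np.uint8);y=0
    for r in rows:
        x=0;h=0
        for b,s in r:
            c=crop(im,b,s);c=c[:600-y,:800-x];out[y:y+c.shape[0],x:x+c.shape[1]]=c;x+=c.shape[1]+4;h=max(h,c.shape[0])
        y+=h+4
    cv2.imwrite(fn,out)
t=cv2.imread("pics/top0.png");s=cv2.imread("pics/side0.png")
comp(t,[[((88,216,175,222),6)],[((255,317,185,243),5),((335,402,170,252),4)]],"pics/top1.png")
comp(s,[[((235,300,138,210),5),((245,330,205,260),5)],[((250,345,235,300),4)]],"pics/side1.png")
E
```

```text
(no output)
```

View pics/top1.png

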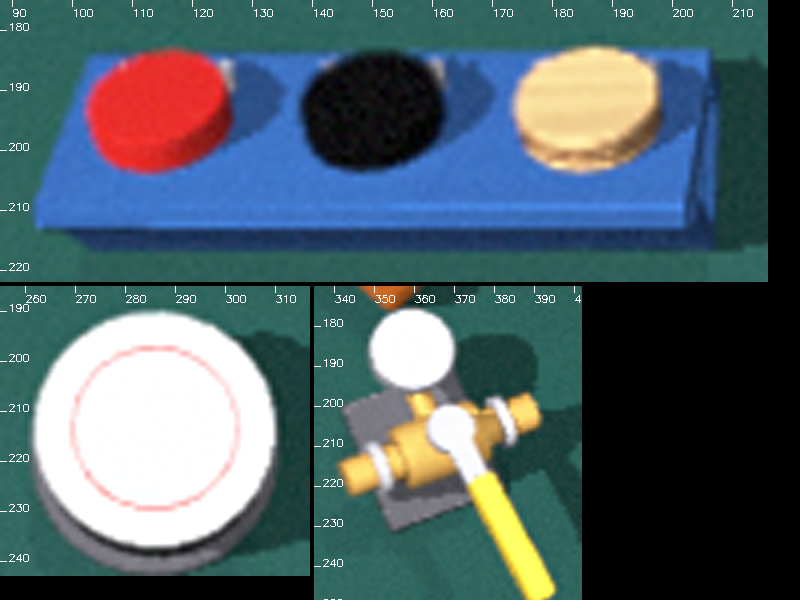

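View pics/side1.png

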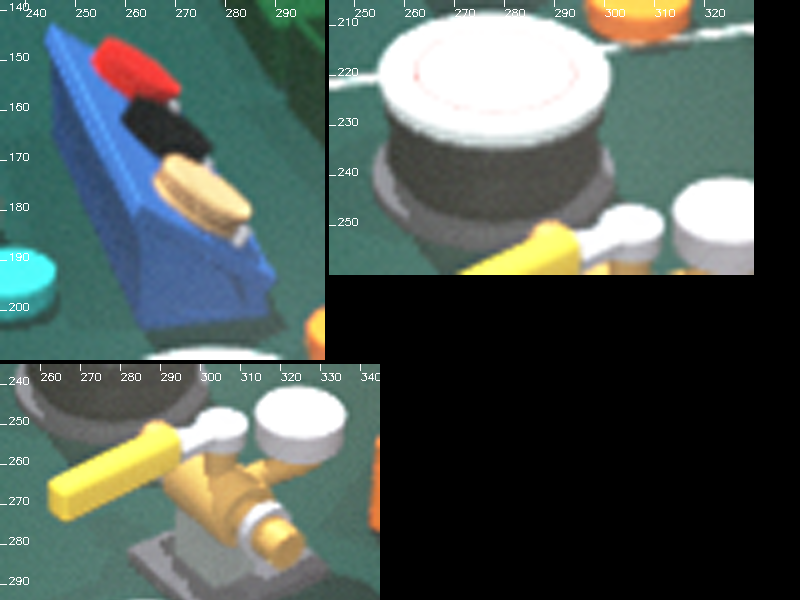

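```bash
cat > meas.py <<'E'
from h import *
from scipy.optimize import least_squares
ims={n:cv2.imread(f"pics/{n}0.png") for n in("top","side")}
def mask(n,kind,b):
    x0,x1,y0,y1=b;im=ims[n][y0:y1,x0:x1];h=cv2.cvtColor(im,cv2.COLOR_BGR2HSV).astype(int);H,S,V=h[...,0],h[...,1],h[...,2]
    m={'red':((H<8)|(H>172))&(S>150)&(V>90),'blk':V<38,'ply':(H>8)&(H<26)&(S>60)&(V>90),'yel':(H>20)&(H<36)&(S>150)&(V>110),
       'wht':(S<60)&(V>200)}[kind].astype(np.uint8)
    nc,l,st,_=cv2.connectedComponentsWithStats(m);k=1+np.argmax(st[1:,4]);m=(l==k).astype(np.uint8)
    c=max(cv2.findContours(m,cv2.RETR_EXTERNAL,cv2.CHAIN_APPROX_NONE)[0],key=cv2.contourArea)
    hull=cv2.convexHull(c); full=np.zeros_like(m);cv2.fillPoly(full,[hull],1)
    ys,xs=np.nonzero(full);M=np.cov(xs,ys)
    return np.array([xs.mean()+x0,ys.mean()+y0]),len(xs),M
def hullmom(p):
    h=cv2.convexHull(p.astype(np.float32));m=cv2.moments(h);a=m['m00']
    return np.array([m['m10']/a,m['m01']/a]),a,np.array([[m['mu20'],m['mu11']],[m['mu11'],m['mu02']]])/a
th=np.linspace(0,2*np.pi,60)
def disc(c,ax,r=.031,h=.009):
    ax=ax/np.linalg.norm(ax);e=np.linalg.svd(ax[None])[2][1:]
    ring=r*(np.cos(th)[:,None]*e[0]+np.sin(th)[:,None]*e[1]);return np.r_[c+ring+h*ax,c+ring-h*ax]
E
cat > m1.py <<'E'
from meas import *
B={'red':((98,130,178,208),(248,275,142,163)),'blk':((135,165,178,208),(258,280,155,173)),'ply':((170,203,178,208),(260,288,166,190))}
M={k:[mask(n,k,b) for n,b in zip(("top","side"),B[k])] for k in B}
yaw=0
for it in range(4):
    ax=np.array([np.sin(.611)*np.cos(yaw),np.sin(.611)*np.sin(yaw),np.cos(.611)]);P={}
    for k in B:
        def f(c):return np.r_[[hullmom(proj(n,disc(c,ax)))[0]-M[k][i][0] for i,n in enumerate(("top","side"))]].ravel()
        s=least_squares(f,[.5,.2,.06]);P[k]=s.x
    d=P['red']-P['ply'];yaw=np.arctan2(-d[0],d[1])
    print(yaw)
for k in B:
    print(k,P[k].round(4),[(hullmom(proj(n,disc(P[k],ax)))[0]-M[k][i][0]).round(2) for i,n in enumerate(("top","side"))],[(round(hullmom(proj(n,disc(P[k],ax)))[1]),M[k][i][1]) for i,n in enumerate(("top","side"))])
print('spacing',np.linalg.norm(P['red']-P['blk']),np.linalg.norm(P['blk']-P['ply']))
# jack
for n,b in (("top",(255,317,185,236)),("side",(250,312,205,236))):
    im=ims[n]
    m=mask(n,'wht',b);print('jack',n,m[0],m[1],ray(n,[m[0]],.07))
# lever
L=[mask("top",'yel',(365,402,210,255)),mask("side",'yel',(255,300,240,280))]
def box(p):
    x,y,a=p;d=np.array([np.cos(a),np.sin(a),0]);q=np.array([-d[1],d[0],0])
    return np.array([[x,y,.109]+d*l+q*w+[0,0,z] for l in(.0425,.1275) for w in(-.008,.008) for z in(-.011,.011)])
def f(p):
    r=[]
    for i,n in enumerate(("top","side")):
        c,a,C=hullmom(proj(n,box(p)));r+=list(c-L[i][0]);
        g=lambda C:.5*np.arctan2(2*C[0,1],C[0,0]-C[1,1])
        r.append(10*np.sin(g(C)-g(L[i][2])))
    return np.array(r)
s=least_squares(f,[.45,-.35,np.pi]);print('valve axis,lever angle',s.x,f(s.x).round(2),[ (hullmom(proj(n,box(s.x)))[1],L[i][1]) for i,n in enumerate(("top","side"))])
for z in(.06,.075):
  e=ray("top",[[344,217.2],[388.3,200.7]],z);print('pipe',z,e.round(4),np.linalg.norm(e[0]-e[1]),np.arctan2(*(e[0]-e[1])[[1,0]]))
print('gauge', ray("top",[[359.3,185]],.1),'hub',ray("top",[[369,204.7]],.115))
E
python3 m1.py
```

```text
Traceback (most recent call last):
  File "m1.py", line 3, in <module>
    M={k:[mask(n,k,b) for n,b in zip(("top","side"),B[k])] for k in B}
          ~~~~^^^^^^^
  File "meas.py", line 8, in mask
    nc,l,st,_=cv2.connectedComponentsWithStats(m);k=1+np.argmax(st[1:,4]);m=(l==k).astype(np.uint8)
                                                      ~~~~~~~~~^^^^^^^^^^
ValueError: attempt to get argmax of an empty sequence
```

```bash
sed -i "s/'blk':V<38/'blk':(V<62)\&((S<110)|(V<25))/" meas.py; python3 -c "
from meas import *
h=cv2.cvtColor(ims['side'],cv2.COLOR_BGR2HSV);print(h[164,268],h[150,265],h[175,278],h[190,255]);h=cv2.cvtColor(ims['top'],cv2.COLOR_BGR2HSV);print(h[193,150],h[193,115],h[193,167],h[193,187])"; python3 m1.py
```

```text
[75 22 47] [  1 173 224] [ 23  79 254] [ 87 107 105]
[80 43 18] [179 209 233] [108 173 131] [ 20  96 244]
-0.023858954279570948
-0.024181221476176556
-0.023976542728846785
-0.023341373118187247
red [0.574  0.3214 0.0655] [array([ 0.16, -0.21]), array([-0.32, -0.04])] [(408, 376), (151, 129)]
blk [0.5717 0.2264 0.065 ] [array([ 0.03, -0.13]), array([-0.17,  0.02])] [(415, 342), (170, 124)]
ply [0.5696 0.1322 0.0645] [array([-0.01, -0.14]), array([-0.23,  0.07])] [(420, 396), (191, 194)]
spacing 0.0950022859844124 0.09420753781778418
jack top [285.35718342 213.06927882] 1761 [[ 0.50582284 -0.12319387  0.07      ]]
jack side [277.08615682 220.15392062] 1033 [[ 0.50426617 -0.12922275  0.07      ]]
valve axis,lever angle [ 0.49052393 -0.42729963  2.21113878] [-1.5   0.39 -9.79  0.58 -1.97  7.53] [(240.48449688544497, 279), (467.0989708546549, 287)]
pipe 0.06 [[ 0.4926 -0.2726  0.06  ]
 [ 0.5323 -0.3899  0.06  ]] 0.12393270458595497 1.897582809145696
pipe 0.075 [[ 0.4895 -0.2707  0.075 ]
 [ 0.5289 -0.3868  0.075 ]] 0.12254339455753785 1.897582809145696
gauge [[ 0.56578004 -0.31091628  0.1       ]] hub [[ 0.51095632 -0.32950729  0.115     ]]
```

```bash
cat > m2.py <<'E'
from meas import *
exec(open('m1.py').read().split('# lever')[1].replace('[.45,-.35,np.pi]','[.51,-.33,-2.7]').replace('(255,300,240,280)','(250,298,240,280)'))
# red circle
for n,b in (("top",(262,310,190,237)),("side",(258,302,208,234))):
    x0,x1,y0,y1=b;im=ims[n][y0:y1,x0:x1].astype(int);m=(im[...,2]-im[...,:2].min(-1)>22)&(im[...,2]>170)
    ys,xs=np.nonzero(m);P=ray(n,np.c_[xs+x0,ys+y0],.07)[:,:2]
    s=least_squares(lambda p:np.hypot(*(P-p[:2]).T)-p[2],[*P.mean(0),.043],loss='soft_l1',f_scale=.002);print('ring',n,len(P),s.x.round(4))
E
python3 m2.py
```

```text
valve axis,lever angle [ 0.51617705 -0.32783195 -2.69854926] [ 0.61  0.48 -0.21  0.32 -0.56 -0.71] [(299.65068586496636, 279), (458.22076625330374, 287)]
pipe 0.06 [[ 0.4926 -0.2726  0.06  ]
 [ 0.5323 -0.3899  0.06  ]] 0.12393270458595497 1.897582809145696
pipe 0.075 [[ 0.4895 -0.2707  0.075 ]
 [ 0.5289 -0.3868  0.075 ]] 0.12254339455753785 1.897582809145696
gauge [[ 0.56578004 -0.31091628  0.1       ]] hub [[ 0.51095632 -0.32950729  0.115     ]]
ring top 103 [ 0.5064 -0.1235  0.0417]
ring side 20 [ 0.5202 -0.0934  0.0578]
```

```bash
sed -i "s/'yel':.*(V>110)/'yel':(H>18)\&(H<36)\&(S>120)\&(V>70)/" meas.py; python3 m2.py | head -1; python3 - <<'E'
from meas import *
t=np.linspace(0,2*np.pi,90)
for n in("top","side"):
    p=proj(n,np.c_[.506+.06*np.cos(t),-.1235+.06*np.sin(t),.07+0*t]);print(n,p.min(0),p.max(0))
im=ims['side'];print(im[219,250:262,2],im[219,296:306,2],im[203:212,278,2])
im=ims['top'];print(im[213,258:266,2],im[213,306:314,2],im[186:194,285,2], im[233:242,285,2])
E
```

```text
valve axis,lever angle [ 0.51767724 -0.32983266 -2.71937131] [ 0.9   0.3  -0.08 -2.32  0.68 -1.07] [(299.5678049232811, 294), (461.67574862670153, 512)]
top [261.7889346  190.05762255] [309.16055978 236.38211324]
side [254.11872464 207.60195614] [300.11792595 231.26116588]
[103 118 122 133 170 255 255 255 255 255 255 255] [255 255 255 255 255 143  85  84  88  88] [ 73  71  71  74 155 255 255 255 255]
[ 50  48  52 117 238 255 255 255] [255 255 255 243  86  16  27  30] [ 51  44  45  61 172 255 255 255] [255 255 255 255  91  36 105 120 122]
```

```bash
cat > plan.py <<'E'
from h import *
from scipy.spatial.transform import Rotation as Ro
def frame(z,y):
    z=np.array(z,float);z/=np.linalg.norm(z);y=np.array(y,float);y-=z*(y@z);y/=np.linalg.norm(y)
    return np.c_[np.cross(y,z),y,z]
yaw=-.0235;n=np.array([np.sin(.611)*np.cos(yaw),np.sin(.611)*np.sin(yaw),np.cos(.611)]);ry=np.array([-np.sin(yaw),np.cos(yaw),0])
RT=frame(-n,ry); RD=frame([0,0,-1],ry)
RUB=np.array([.5717,.2264,.065]);PLY=np.array([.5696,.1322,.0645]);JACK=np.array([.506,-.1235,.07])
def go(p,R,pc=None,Rc=None):
    s=read_state()
    pc=s['tool_pos'] if pc is None else pc;Rc=Ro.from_rotvec(s['tcp_rot']).as_matrix() if Rc is None else Rc
    print('t',s['time'],'rot',Ro.from_matrix(Rc.T@R).as_rotvec().round(4),'  shift(before turn)',(Rc.T@(p-pc)).round(4),' (after turn)',(R.T@(p-pc)).round(4))
E
python3 - <<'E'
from plan import *
G=RUB-.0105*n;print(G)
go(np.array([.66,.224,.23]),RT)
print('tray',ray('top',[[150,152],[105,152],[205,150]],.06))
E
```

```text
[0.56567795 0.22654154 0.05639972]
t 0.1 rot [ 0.0653  0.6082 -0.214 ]   shift(before turn) [-0.5864 -0.2976  0.0006]  (after turn) [-0.4155 -0.4186 -0.2909]
tray [[0.68442449 0.23040554 0.06      ]
 [0.68971149 0.35426514 0.06      ]
 [0.68427196 0.08300863 0.06      ]]
```

jog_arm(turn=[[0,0,0],[0,0,0],[0,0,0],[0,0,0],[0,0,0],[0,0,0],[0,0,0],[0,0,0],[0,0,0],[0,0,0],[0,0,0],[0,0,0],[0,0,0],[0,0,0],[0,0,0],[0,0,0],[0,0,0],[0,0,0],[0,0,0],[0,0,0]], delta_pos=[[-0.0293,-0.0149,0],[-0.0293,-0.0149,0],[-0.0293,-0.0149,0],[-0.0293,-0.0149,0],[-0.0293,-0.0149,0],[-0.0293,-0.0149,0],[-0.0293,-0.0149,0],[-0.0293,-0.0149,0],[-0.0293,-0.0149,0],[-0.0293,-0.0149,0],[-0.0293,-0.0149,0],[-0.0293,-0.0149,0],[-0.0293,-0.0149,0],[-0.0293,-0.0149,0],[-0.0293,-0.0149,0],[-0.0293,-0.0149,0],[-0.0293,-0.0149,0],[-0.0293,-0.0149,0],[-0.0293,-0.0149,0],[-0.0293,-0.0149,0]], gripper=[0.074,0.074,0.074,0.074,0.074,0.074,0.074,0.074,0.074,0.074,0.074,0.074,0.074,0.074,0.074,0.074,0.074,0.074,0.074,0.074])

```text
time: 1.77
tool_pos: [0.6604, 0.223, 0.2305]
tcp_rot: [-0.382, -3.117, 0.001]
wrist_force: [0.4, -0.6, 0.5]
width: 0.862
grip_force: 0.0
```

jog_arm(turn=[[0.0082,0.076,-0.0268],[0.0082,0.076,-0.0268],[0.0082,0.076,-0.0268],[0.0082,0.076,-0.0268],[0.0082,0.076,-0.0268],[0.0082,0.076,-0.0268],[0.0082,0.076,-0.0268],[0.0082,0.076,-0.0268],[0,0,0],[0,0,0],[0,0,0]], delta_pos=[[0,0,0],[0,0,0],[0,0,0],[0,0,0],[0,0,0],[0,0,0],[0,0,0],[0,0,0],[0,0,0],[0,0,0],[0,0,0]], gripper=[0.074,0.074,0.074,0.074,0.074,0.074,0.074,0.074,0.074,0.074,0.074])

```text
time: 2.68
tool_pos: [0.6595, 0.2244, 0.2308]
tcp_rot: [-0.029, -2.532, -0.011]
wrist_force: [-0.4, 0.5, -0.0]
width: 0.865
grip_force: 0.0
```

```bash
python3 - <<'E'
from plan import *
s=read_state();print(s['tool_pos'],s['q'].round(3),s['width'],s['joint_vel'].round(3))
G=RUB-.0105*n
go(G+.06*n,RT);go(G,RT)
E
```

```text
[0.65951615 0.22443226 0.23079633] [ 0.222  0.709  1.081  0.151  1.943 -1.314] 0.8646377007289026 [ 0.004 -0.039 -0.003  0.001  0.006 -0.003]
t 2.6833 rot [0.0012 0.0012 0.0008]   shift(before turn) [-0.023  -0.0003  0.1367]  (after turn) [-2.320e-02 -1.000e-04  1.367e-01]
t 2.6833 rot [0.0012 0.0012 0.0008]   shift(before turn) [-0.0229 -0.0003  0.1967]  (after turn) [-2.320e-02 -1.000e-04  1.967e-01]
```

jog_arm(turn=[[0,0,0],[0,0,0],[0,0,0],[0,0,0],[0,0,0],[0,0,0],[0,0,0],[0,0,0],[0,0,0],[0,0,0]], delta_pos=[[-0.0029,0,0.02],[-0.0029,0,0.02],[-0.0029,0,0.02],[-0.0029,0,0.02],[-0.0029,0,0.02],[-0.0029,0,0.02],[-0.0029,0,0.02],[-0.0029,0,0.02],[0,0,0],[0,0,0]], gripper=[0.074,0.074,0.074,0.074,0.074,0.074,0.074,0.074,0.074,0.074])

```text
time: 3.52
tool_pos: [0.586, 0.2264, 0.0879]
tcp_rot: [-0.028, -2.531, -0.011]
wrist_force: [0.2, 0.6, 0.6]
width: 0.866
grip_force: 0.0
```

```bash
python3 - <<'E'
from plan import *
s=read_state();print(s['tool_pos'])
G=RUB-.0105*n
go(G,RT)
a=vision.read_camera('side');b=vision.read_camera('top')
ca=cv2.resize(a[100:220,200:330],None,fx=4,fy=4,interpolation=cv2.INTER_CUBIC)
cb=cv2.resize(b[150:230,85:215],None,fx=2,fy=2,interpolation=cv2.INTER_CUBIC)
o=np.zeros((480,790,3),np.uint8);o[:480,:520]=ca;o[:160,525:785]=cb;cv2.imwrite('pics/g1.png',o[:,:,::-1])
E
```

```text
[0.58599697 0.22643533 0.08789976]
t 3.5167 rot [0.0008 0.0009 0.0016]   shift(before turn) [-0.0014 -0.0004  0.0375]  (after turn) [-0.0014 -0.0004  0.0375]
```

View pics/g1.png

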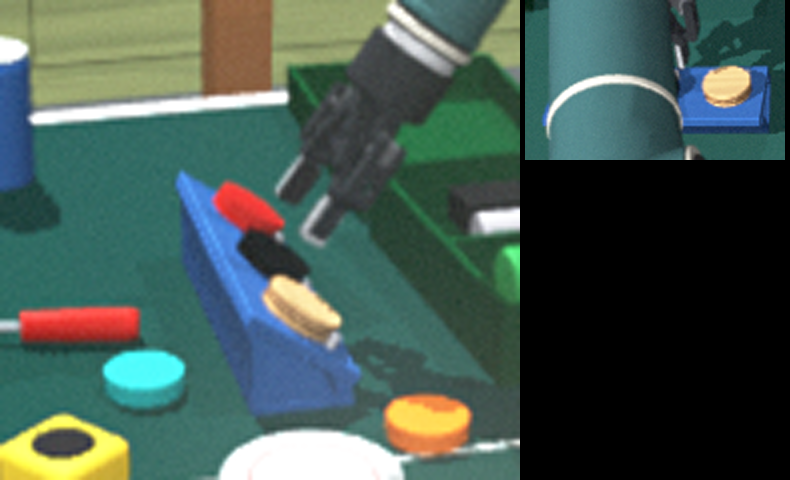

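The fingers straddle the black disc (crop at (272,255)), with one tip on each side. I'll descend along the disc's axis and grip.

jog_arm(turn=[[0,0,0],[0,0,0],[0,0,0],[0,0,0],[0,0,0],[0,0,0],[0,0,0],[0,0,0]], delta_pos=[[-0.0004,-0.0001,0.01],[-0.0004,-0.0001,0.01],[-0.0003,-0.0001,0.007],[-0.0003,-0.0001,0.005],[0,0,0.0035],[0,0,0.002],[0,0,0],[0,0,0]], gripper=[0.074,0.074,0.074,0.074,0.074,0.074,0.074,0.074])

```text
time: 4.28
tool_pos: [0.5667, 0.2265, 0.0553]
tcp_rot: [-0.028, -2.531, -0.012]
wrist_force: [0.5, -0.2, -1.1]
width: 0.866
grip_force: 0.0
```

jog_arm(turn=[[0,0,0],[0,0,0],[0,0,0],[0,0,0],[0,0,0],[0,0,0],[0,0,0],[0,0,0]], delta_pos=[[0,0,0],[0,0,0],[0,0,0],[0,0,0],[0,0,0],[0,0,0],[0,0,0],[0,0,0]], gripper=[0.07,0.066,0.06,0.056,0.056,0.056,0.056,0.056], grip_force=30)

```text
time: 4.95
tool_pos: [0.5679, 0.2293, 0.057]
tcp_rot: [-0.028, -2.534, -0.018]
wrist_force: [1.5, 6.5, 3.1]
width: 0.71
grip_force: 32.4
```

```bash
python3 - <<'E'
from plan import *
s=read_state();print(s)
go(RUB-.0105*n,RT)
E
```

```text
{'time': 4.95, 'q': array([ 0.25143389,  0.68013841,  1.46194741,  0.1614527 ,  1.58745676,
       -1.3435169 ]), 'joint_vel': array([ 0.00010981, -0.00092695,  0.00191032, -0.00042141, -0.00041995,
        0.00029226]), 'joint_torque': array([-3.58166277e+00, -6.21004272e+01, -2.66034937e+01, -1.75325498e+00,
        3.13073941e+00,  3.73478746e-02]), 'tool_pos': array([0.56793195, 0.22929301, 0.05703016]), 'tcp_rot': array([-0.02802963, -2.53414855, -0.01825901]), 'wrist_force': array([1.51704607, 6.5052205 , 3.14145502]), 'torque': array([ 1.04963988, -0.10910797, -0.65106302]), 'grip_force': 32.42831200361252, 'width': 0.7103141817888277}
t 4.95 rot [0.006  0.0036 0.0033]   shift(before turn) [ 0.0014 -0.0028  0.0017]  (after turn) [ 0.0014 -0.0028  0.0018]
```

jog_arm(turn=[[0,0,0],[0,0,0],[0,0,0],[0,0,0],[0,0,0],[0,0,0],[0,0,0],[0,0,0],[0,0,0],[0,0,0],[0,-0.0764,0],[0,-0.0764,0],[0,-0.0764,0],[0,-0.0764,0],[0,-0.0764,0],[0,-0.0764,0],[0,-0.0764,0],[0,-0.0764,0],[0,0,0],[0,0,0]], delta_pos=[[0,0.0028,0],[0,0,-0.003],[0,0,-0.006],[0,0,-0.015],[0,0,-0.02],[0,0,-0.02],[0,0,-0.02],[0,0,-0.02],[0,0,-0.02],[0,0,0],[0,0,0],[0,0,0],[0,0,0],[0,0,0],[0,0,0],[0,0,0],[0,0,0],[0,0,0],[0,0,0],[0,0,0]], gripper=[0.056,0.056,0.056,0.056,0.056,0.056,0.056,0.056,0.056,0.056,0.056,0.056,0.056,0.056,0.056,0.056,0.056,0.056,0.056,0.056])

```text
time: 6.62
tool_pos: [0.6357, 0.2272, 0.1562]
tcp_rot: [-0.035, -3.139, -0.002]
wrist_force: [-0.2, -0.4, -0.1]
width: 0.712
grip_force: 32.7
```

```bash
python3 - <<'E'
from plan import *
s=read_state();print(s['tool_pos'],s['wrist_force'],s['width'],s['grip_force'],s['q'].round(2))
go(JACK+[0,0,.07],RD)
im={k:vision.read_camera(k) for k in('top','side')}
for k in im: cv2.imwrite(f'pics/{k}2.png',im[k][:,:,::-1])
E
```

```text
[0.63572296 0.22719049 0.15620997] [-0.16962099 -0.42051619 -0.06611261] 0.7119006371033759 32.74068295955658 [ 0.31  0.32  1.68  0.    1.15 -1.24]
t 6.6167 rot [ 0.0011 -0.0023  0.0013]   shift(before turn) [ 0.1219 -0.3535  0.0161]  (after turn) [ 0.1214 -0.3536  0.0162]
```

jog_arm(turn=[[0,0,0],[0,0,0],[0,0,0],[0,0,0],[0,0,0],[0,0,0],[0,0,0],[0,0,0],[0,0,0],[0,0,0],[0,0,0],[0,0,0],[0,0,0],[0,0,0],[0,0,0],[0,0,0],[0,0,0],[0,0,0],[0,0,0]], delta_pos=[[0.0038,-0.011,0],[0.0076,-0.0221,0.001],[0.0076,-0.0221,0.001],[0.0076,-0.0221,0.001],[0.0076,-0.0221,0.001],[0.0076,-0.0221,0.001],[0.0076,-0.0221,0.001],[0.0076,-0.0221,0.001],[0.0076,-0.0221,0.001],[0.0076,-0.0221,0.001],[0.0076,-0.0221,0.001],[0.0076,-0.0221,0.001],[0.0076,-0.0221,0.001],[0.0076,-0.0221,0.001],[0.0076,-0.0221,0.001],[0.0076,-0.0221,0.001],[0.0038,-0.011,0],[0,0,0],[0,0,0]], gripper=[0.056,0.056,0.056,0.056,0.056,0.056,0.056,0.056,0.056,0.056,0.056,0.056,0.056,0.056,0.056,0.056,0.056,0.056,0.056])

```text
time: 8.3
tool_pos: [0.5082, -0.1239, 0.1412]
tcp_rot: [0.04, 3.141, 0.004]
wrist_force: [-0.4, -0.7, -1.6]
width: 0.707
grip_force: 32.8
```

```bash
python3 - <<'E'
from plan import *
s=read_state();print(s['tool_pos'],s['wrist_force'],s['width'])
go(JACK+[0,0,.01],RD)
a=vision.read_camera('side')
c=cv2.resize(a[130:260,210:350],None,fx=5,fy=5,interpolation=cv2.INTER_CUBIC)[:600]
d=proj('side',[s['tool_pos'],s['tool_pos']+[0,0,.0105]]);print(d,(d-[210,130])*5)
cv2.imwrite('pics/g2.png',c[:,:,::-1])
E
```

```text
[ 0.50822224 -0.12388858  0.14119041] [-0.44380034 -0.68303927 -1.60096188] 0.7066091861206761
t 8.3 rot [ 0.0025  0.0007 -0.0019]   shift(before turn) [0.0023 0.0002 0.0612]  (after turn) [0.0022 0.0003 0.0612]
[[278.3922755  194.8919399 ]
 [278.45306873 191.23651646]] [[341.96137752 324.45969951]
 [342.26534364 306.1825823 ]]
```

View pics/g2.png

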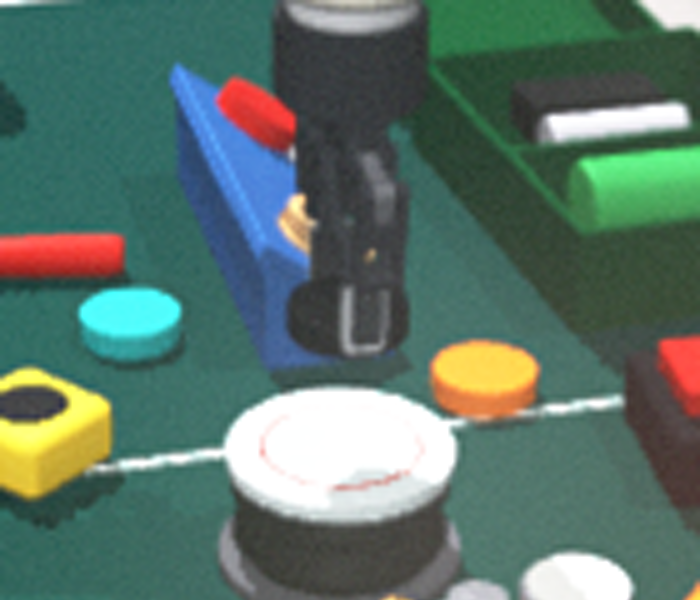

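```bash
python3 - <<'E'
from plan import *
from meas import disc
s=read_state();p=s['tool_pos']
for off in (0,.003):
    q=(proj('side',disc(p+[off,0,.0105],np.array([0,0,1.])))-[210,130])*5+2;print(q.min(0),q.max(0))
w=p+[0,-.031,0];q=(proj('side',[w+[0,0,.0055],w+[0,-.012,.0055],w+[0,-.012,.03]])-[210,130])*5+2;print(q)
t=np.linspace(0,6.28,90);q=(proj('side',np.c_[.506+.06*np.cos(t),-.1235+.06*np.sin(t),.07+0*t])-[210,130])*5+2;print(q.min(0),q.max(0))
E
```

```text
[283.08280305 263.97876659] [405.90875242 352.51759987]
[288.793982   263.34072484] [411.59420251 351.80419052]
[[361.10415265 344.5523612 ]
 [367.84293783 355.84875762]
 [368.80278781 311.94988567]]
[222.59595707 390.00905081] [452.5993457  508.30390037]
```

jog_arm(turn=[[0.0005,0,-0.0004],[0.0005,0,-0.0004],[0.0005,0,-0.0004],[0.0005,0,-0.0004],[0,0,0],[0,0,0],[0,0,0],[0,0,0],[0,0,0]], delta_pos=[[0.0005,0,0.015],[0.0006,0,0.015],[0.0006,0,0.015],[0.0005,0,0.01],[0,0,0.006],[0,0,0.003],[0,0,0.002],[0,0,0],[0,0,0]], gripper=[0.056,0.056,0.056,0.056,0.056,0.056,0.056,0.056,0.056])

```text
time: 9.1
tool_pos: [0.5066, -0.1231, 0.0759]
tcp_rot: [0.033, 3.139, -0.001]
wrist_force: [0.0, 0.0, 0.7]
width: 0.709
grip_force: 32.8
```

jog_arm(turn=[[0,0,0],[0,0,0],[0,0,0]], delta_pos=[[0,0,0.002],[0,0,0.001],[0,0,0]], gripper=[0.056,0.056,0.056])

```text
time: 9.35
tool_pos: [0.5061, -0.1231, 0.0724]
tcp_rot: [0.034, 3.14, -0.0]
wrist_force: [-0.2, 0.2, -0.5]
width: 0.709
grip_force: 32.9
```

jog_arm(turn=[[0,0,0],[0,0,0],[0,0,0]], delta_pos=[[0,0,0.0015],[0,0,0.001],[0,0,0]], gripper=[0.056,0.056,0.056])

```text
time: 9.6
tool_pos: [0.5062, -0.1232, 0.0721]
tcp_rot: [0.034, 3.141, -0.0]
wrist_force: [-6.9, 1.7, 14.6]
width: 0.709
grip_force: 34.2
```

jog_arm(turn=[[0,0,0],[0,0,0]], delta_pos=[[0,0,0.001],[0,0,0]], gripper=[0.056,0.056])

```text
time: 9.77
tool_pos: [0.5063, -0.1232, 0.0721]
tcp_rot: [0.034, 3.141, -0.0]
wrist_force: [-8.7, 2.3, 21.4]
width: 0.707
grip_force: 34.7
```

jog_arm(turn=[[0,0,0],[0,0,0],[0,0,0],[0,0,0],[0,0,0],[0,0,0],[0,0,0],[0,0,0],[0,0,0],[0,0,0],[0,0,0],[0,0,0],[0,0,0]], delta_pos=[[0,0,-0.0018],[0,0,0],[0,0,0],[0,0,0],[0,0,0],[0,0,0],[0,0,0],[0,0,0],[0,0,-0.01],[0,0,-0.02],[0,0,-0.03],[0,0,-0.03],[0,0,-0.03]], gripper=[0.056,0.056,0.062,0.066,0.072,0.08,0.08,0.08,0.08,0.08,0.08,0.08,0.08])

```text
time: 10.85
tool_pos: [0.5055, -0.1229, 0.1922]
tcp_rot: [0.034, 3.141, -0.0]
wrist_force: [1.3, -0.8, 0.1]
width: 0.934
grip_force: 0.0
```

```bash
python3 - <<'E'
from plan import *
s=read_state();print(s['tool_pos'],s['wrist_force'],s['width'])
P2=np.array([.5696,.1345,.0626]);G=P2-.0085*n;print(G)
go(G+.11*n,RT)
E
```

```text
[ 0.50545895 -0.12289817  0.19218149] [ 1.32512407 -0.77349401  0.09612708] 0.9337592268088045
[0.56472501 0.13461458 0.05563786]
t 10.85 rot [-0.0007  0.6115  0.0019]   shift(before turn) [-0.1168  0.2586  0.0465]  (after turn) [-0.1219  0.2588 -0.0287]
```

jog_arm(turn=[[0,0,0],[0,0,0],[0,0,0],[0,0,0],[0,0,0],[0,0,0],[0,0,0],[0,0,0],[0,0,0],[0,0,0],[0,0,0],[0,0,0],[0,0.0764,0],[0,0.0764,0],[0,0.0764,0],[0,0.0764,0],[0,0.0764,0],[0,0.0764,0],[0,0.0764,0],[0,0.0764,0]], delta_pos=[[-0.0097,0.0216,0.0039],[-0.0097,0.0216,0.0039],[-0.0097,0.0216,0.0039],[-0.0097,0.0216,0.0039],[-0.0097,0.0216,0.0039],[-0.0097,0.0216,0.0039],[-0.0097,0.0216,0.0039],[-0.0097,0.0216,0.0039],[-0.0097,0.0216,0.0039],[-0.0097,0.0216,0.0039],[-0.0097,0.0216,0.0039],[-0.0097,0.0216,0.0039],[0,0,0],[0,0,0],[0,0,0],[0,0,0],[0,0,0],[0,0,0],[0,0,0],[0,0,0]], gripper=[0.074,0.074,0.074,0.074,0.074,0.074,0.074,0.074,0.074,0.074,0.074,0.074,0.074,0.074,0.074,0.074,0.074,0.074,0.074,0.074])

```text
time: 12.52
tool_pos: [0.6285, 0.1337, 0.1449]
tcp_rot: [-0.027, -2.529, -0.009]
wrist_force: [0.4, -0.4, 1.5]
width: 0.866
grip_force: 0.0
```

jog_arm(turn=[[0,0,0],[0,0,0]], delta_pos=[[0,0,0],[0,0,0]], gripper=[0.074,0.074])

```text
time: 12.68
tool_pos: [0.628, 0.1334, 0.1421]
tcp_rot: [-0.028, -2.53, -0.008]
wrist_force: [-0.5, -0.9, 0.8]
width: 0.867
grip_force: 0.0
```

```bash
python3 - <<'E'
from plan import *
P2=np.array([.5696,.1345,.0626]);G=P2-.0085*n
go(G,RT)
im={k:vision.read_camera(k) for k in('top','side')}
for k in im: cv2.imwrite(f'pics/{k}3.png',im[k][:,:,::-1])
a=cv2.resize(im['top'][180:245,255:317],None,fx=6,fy=6,interpolation=cv2.INTER_CUBIC)
b=cv2.resize(im['side'][195:255,245:312],None,fx=6,fy=6,interpolation=cv2.INTER_CUBIC)
o=np.zeros((400,790,3),np.uint8);o[:390,:372]=a;o[:360,380:782]=b;cv2.imwrite('pics/p1.png',o[:,:,::-1])
E
```

```text
t 12.6833 rot [-0.0015 -0.0003  0.0011]   shift(before turn) [ 2.200e-03 -1.000e-04  1.072e-01]  (after turn) [ 0.0022 -0.0003  0.1072]
```

View pics/p1.png

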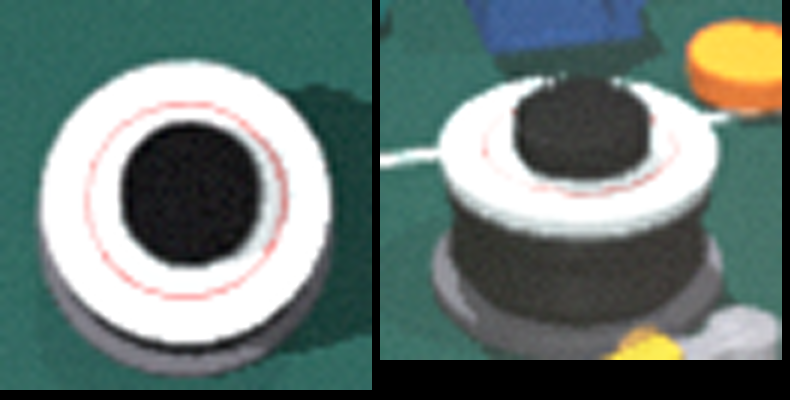

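The rubber is flat on the plate and inside the red ring: top crop shows the disc at (191,193) and the ring at (187,200). I'll correct for parallax to measure the offset.

```bash
cat > off.py <<'E'
from meas import *
import meas,sys
meas.ims.update({k:cv2.imread(f'pics/{k}3.png') for k in('top','side')})
z=np.array([0,0,1.])
for k,b in(('top',(268,304,192,232)),('side',(262,300,205,228))):
    m=mask(k,'blk',b)
    s=least_squares(lambda p:hullmom(proj(k,disc(np.array([*p,.079]),z)))[0]-m[0],[.506,-.1235]);print(k,m[0],m[1],hullmom(proj(k,disc(np.array([*s.x,.079]),z)))[1],'rubber',s.x.round(4))
t=np.linspace(0,6.28,90)
im=meas.ims['top'].astype(int)[190:240,260:312];d=(im[...,2]-im[...,0]>25)&(im[...,2]>150)
ys,xs=np.nonzero(d);P=ray('top',np.c_[xs+260,ys+190],.07)[:,:2];P=P[np.abs(np.hypot(*(P-[.506,-.1235]).T)-.043)<.006]
s=least_squares(lambda p:np.hypot(*(P-p[:2]).T)-p[2],[.506,-.1235,.043],loss='soft_l1',f_scale=.001);print('ring',len(P),s.x.round(4))
E
python3 off.py
```

```text
top [286.3498818 211.8534279] 423 502.49416829133406 rubber [ 0.5068 -0.1257]
side [278.08480565 216.08480565] 283 368.63786982325837 rubber [ 0.5084 -0.1238]
ring 102 [ 0.5065 -0.1234  0.0417]
```

jog_arm(turn=[[0,0,0],[0,0,0],[0,0,0],[0,0,0],[0,0,0],[0,0,0],[0,0,0],[0,0,0],[0,0,0],[0,0,0],[0,0,0],[0,0,0]], delta_pos=[[0.0005,0,0.015],[0.0005,0,0.02],[0.0006,0,0.02],[0.0006,0,0.015],[0,0,0.01],[0,0,0.01],[0,0,0.007],[0,0,0.005],[0,0,0.003],[0,0,0.002],[0,0,0],[0,0,0]], gripper=[0.074,0.074,0.074,0.074,0.074,0.074,0.074,0.074,0.074,0.074,0.074,0.074])

```text
time: 13.78
tool_pos: [0.5652, 0.135, 0.0576]
tcp_rot: [-0.027, -2.532, -0.008]
wrist_force: [-0.2, -0.7, 0.5]
width: 0.864
grip_force: 0.0
```

jog_arm(turn=[[0,0,0],[0,0,0],[0,0,0],[0,0,0],[0,0,0],[0,0,0],[0,0,0],[0,0,0]], delta_pos=[[0,0,0],[0,0,0],[0,0,0],[0,0,0],[0,0,0],[0,0,0],[0,0,0],[0,0,0]], gripper=[0.07,0.066,0.06,0.056,0.056,0.056,0.056,0.056], grip_force=30)

```text
time: 14.45
tool_pos: [0.5653, 0.1348, 0.0579]
tcp_rot: [-0.027, -2.533, -0.008]
wrist_force: [2.7, -1.4, 5.1]
width: 0.705
grip_force: 32.9
```

Gripped well, with little side force. Next: lift, level the tool and carry.

jog_arm(turn=[[0,0,0],[0,0,0],[0,0,0],[0,0,0],[0,0,0],[0,0,0],[0,0,0],[0,0,0],[0,0,0],[0,-0.0764,0],[0,-0.0764,0],[0,-0.0764,0],[0,-0.0764,0],[0,-0.0764,0],[0,-0.0764,0],[0,-0.0764,0],[0,-0.0764,0],[0,0,0],[0,0,0]], delta_pos=[[0,0,-0.003],[0,0,-0.006],[0,0,-0.015],[0,0,-0.02],[0,0,-0.02],[0,0,-0.02],[0,0,-0.02],[0,0,-0.02],[0,0,0],[0,0,0],[0,0,0],[0,0,0],[0,0,0],[0,0,0],[0,0,0],[0,0,0],[0,0,0],[0,0,0],[0,0,0]], gripper=[0.056,0.056,0.056,0.056,0.056,0.056,0.056,0.056,0.056,0.056,0.056,0.056,0.056,0.056,0.056,0.056,0.056,0.056,0.056])

```text
time: 16.03
tool_pos: [0.6334, 0.1336, 0.158]
tcp_rot: [-0.033, -3.139, 0.0]
wrist_force: [0.1, 0.2, -0.5]
width: 0.713
grip_force: 32.6
```

```bash
python3 - <<'E'
from plan import *
s=read_state();print(s['tool_pos'],s['wrist_force'],s['width'])
go(np.array([.5062,-.1228,.15]),RD)
E
```

```text
[0.63343143 0.13358079 0.15795908] [ 0.05234045  0.20464966 -0.53917635] 0.7131583946478188
t 16.0333 rot [-0.0003 -0.0028  0.0027]   shift(before turn) [ 0.1218 -0.259   0.0084]  (after turn) [ 0.1212 -0.2593  0.008 ]
```

jog_arm(turn=[[0,0,0],[0,0,0],[0,0,0],[0,0,0],[0,0,0],[0,0,0],[0,0,0],[0,0,0],[0,0,0],[0,0,0],[0,0,0],[0,0,0],[0,0,0],[0,0,0],[0,0,0],[0,-0.0028,0.0027],[0,0,0],[0,0,0]], delta_pos=[[0.0041,-0.0087,0.0003],[0.0081,-0.0173,0.0006],[0.0081,-0.0173,0.0006],[0.0081,-0.0173,0.0006],[0.0081,-0.0173,0.0006],[0.0081,-0.0173,0.0006],[0.0081,-0.0173,0.0006],[0.0081,-0.0173,0.0006],[0.0081,-0.0173,0.0006],[0.0081,-0.0173,0.0006],[0.0081,-0.0173,0.0006],[0.0081,-0.0173,0.0006],[0.0081,-0.0173,0.0006],[0.0081,-0.0173,0.0006],[0.0081,-0.0173,0.0006],[0.0041,-0.0087,0.0003],[0,0,0],[0,0,0]], gripper=[0.056,0.056,0.056,0.056,0.056,0.056,0.056,0.056,0.056,0.056,0.056,0.056,0.056,0.056,0.056,0.056,0.056,0.056])

```text
time: 17.53
tool_pos: [0.5089, -0.124, 0.1498]
tcp_rot: [0.041, 3.138, 0.001]
wrist_force: [0.1, 0.4, -0.4]
width: 0.707
grip_force: 32.6
```

```bash
python3 - <<'E'
from plan import *
from meas import disc,hullmom
s=read_state();print(s['tool_pos'],s['wrist_force'],s['width'])
go(np.array([.5062,-.1228,.0935]),RD)
im=vision.read_camera('side')
c=cv2.resize(im[165:260,235:320],None,fx=6,fy=6,interpolation=cv2.INTER_CUBIC);cv2.imwrite('pics/p2.png',c[:,:,::-1])
q=(proj('side',disc(s['tool_pos']+[0,0,.0065],np.array([0,0,1.])))-[235,165])*6+2.5;print(q.min(0),q.max(0))
E
```

```text
[ 0.50888526 -0.12396278  0.14975368] [ 0.05942706  0.43703702 -0.38493728] 0.7074830099953984
t 17.5333 rot [ 0.0006  0.0032 -0.0025]   shift(before turn) [0.0029 0.0011 0.0562]  (after turn) [0.0027 0.0011 0.0563]
[191.29491932  98.10687638] [339.00260458 204.25774855]
```

View pics/p2.png

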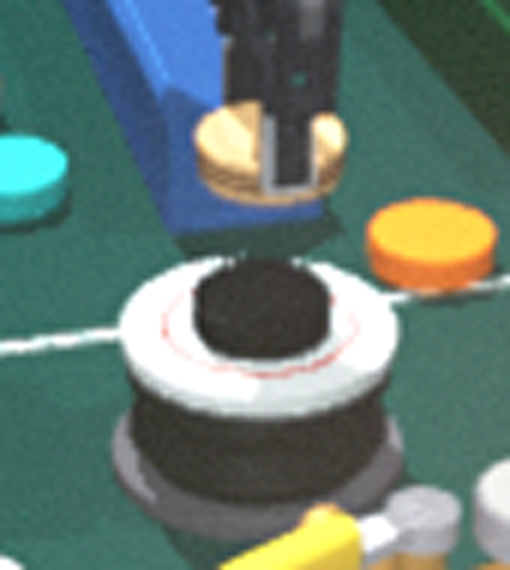

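jog_arm(turn=[[0,0.0015,-0.0012],[0,0.0015,-0.0012],[0,0,0],[0,0,0],[0,0,0],[0,0,0],[0,0,0],[0,0,0]], delta_pos=[[0.001,0.0004,0.015],[0.001,0.0004,0.015],[0.0009,0.0003,0.012],[0,0,0.007],[0,0,0.004],[0,0,0.0025],[0,0,0],[0,0,0]], gripper=[0.056,0.056,0.056,0.056,0.056,0.056,0.056,0.056])

```text
time: 18.25
tool_pos: [0.5064, -0.1223, 0.0948]
tcp_rot: [0.034, 3.14, -0.001]
wrist_force: [-0.2, -0.7, -0.5]
width: 0.709
grip_force: 32.6
```

jog_arm(turn=[[0,0,0],[0,0,0],[0,0,0]], delta_pos=[[0,0,0.0015],[0,0,0.001],[0,0,0]], gripper=[0.056,0.056,0.056])

```text
time: 18.5
tool_pos: [0.506, -0.1224, 0.0922]
tcp_rot: [0.034, 3.14, -0.001]
wrist_force: [0.7, -0.5, -0.8]
width: 0.711
grip_force: 32.6
```

jog_arm(turn=[[0,0,0],[0,0,0],[0,0,0]], delta_pos=[[0,0,0.0012],[0,0,0.0008],[0,0,0]], gripper=[0.056,0.056,0.056])

```text
time: 18.75
tool_pos: [0.5062, -0.1225, 0.091]
tcp_rot: [0.034, 3.14, -0.001]
wrist_force: [-3.0, 1.5, 5.9]
width: 0.706
grip_force: 33.2
```

jog_arm(turn=[[0,0,0],[0,0,0]], delta_pos=[[0,0,0.001],[0,0,0]], gripper=[0.056,0.056])

```text
time: 18.92
tool_pos: [0.5063, -0.1225, 0.0909]
tcp_rot: [0.034, 3.14, -0.001]
wrist_force: [-5.1, 1.6, 11.6]
width: 0.704
grip_force: 33.7
```

jog_arm(turn=[[0,0,0],[0,0,0],[0,0,0],[0,0,0],[0,0,0],[0,0,0],[0,0,0],[0,0,0],[0,0,0],[0,0,0],[0,0,0],[0,0,0],[0,0,0],[0,0,0],[0,0,0]], delta_pos=[[0,0,-0.0015],[0,0,0],[0,0,0],[0,0,0],[0,0,0],[0,0,0],[0,0,0],[0,0,0],[0,0,-0.01],[0,0,-0.02],[0,0,-0.03],[0,0,-0.03],[0,0,-0.03],[0,0,0],[0,0,0]], gripper=[0.056,0.056,0.062,0.066,0.072,0.08,0.08,0.08,0.08,0.08,0.08,0.08,0.08,0.08,0.08])

```text
time: 20.17
tool_pos: [0.5077, -0.1229, 0.214]
tcp_rot: [0.034, 3.135, -0.003]
wrist_force: [-0.3, -0.6, -0.6]
width: 0.934
grip_force: 0.0
```

```bash
python3 - <<'E'
from plan import *
A=np.array([.511,-.327]);a=-2.70;g=A+.085*np.array([np.cos(a),np.sin(a)]);print(g)
for sg in(1,-1):
    ty=sg*np.array([-np.sin(a),np.cos(a),0]);go(np.array([*g,.20]),frame([0,0,-1],ty))
print(read_state()['q'].round(2))
E
```

```text
[ 0.43415387 -0.36332729]
t 20.1667 rot [0.0087 0.0047 2.6782]   shift(before turn) [ 0.0684 -0.242   0.0139]  (after turn) [-0.1693  0.1859  0.014 ]
t 20.1667 rot [-0.0034  0.0063 -0.4634]   shift(before turn) [ 0.0684 -0.242   0.0139]  (after turn) [ 0.1693 -0.1859  0.014 ]
[-0.29 -0.02  1.95 -0.    1.2  -1.83]
```

jog_arm(turn=[[0,0,0],[0,0,0],[0,0,0],[0,0,0],[0,0,0],[0,0,0],[0,0,0],[0,0,0],[0,0,0],[0,0,0],[0,0,0.11],[0,0,0.11],[0,0,0.11],[0,0,0.11],[0,0,0.11],[0,0,0.11],[0,0,0.11],[0,0,0.11],[0,0,0.11],[0,0,0.11]], delta_pos=[[0.0068,-0.0242,0],[0.0068,-0.0242,0],[0.0068,-0.0242,0],[0.0068,-0.0242,0],[0.0068,-0.0242,0],[0.0068,-0.0242,0],[0.0068,-0.0242,0],[0.0068,-0.0242,0],[0.0068,-0.0242,0],[0.0068,-0.0242,0],[0,0,0],[0,0,0],[0,0,0],[0,0,0],[0,0,0],[0,0,0],[0,0,0],[0,0,0],[0,0,0],[0,0,0]], gripper=[0.05,0.05,0.05,0.05,0.05,0.05,0.05,0.05,0.05,0.05,0.05,0.05,0.05,0.05,0.05,0.05,0.05,0.05,0.05,0.05])

```text
time: 21.83
tool_pos: [0.4316, -0.3619, 0.2086]
tcp_rot: [-1.677, -2.654, -0.001]
wrist_force: [-0.5, 0.0, 0.2]
width: 0.586
grip_force: 0.0
```

jog_arm(turn=[[0,0,0.11],[0,0,0.11],[0,0,0.11],[0,0,0.11],[0,0,0.11],[0,0,0.11],[0,0,0.11],[0,0,0.11],[0,0,0.11],[0,0,0.11],[0,0,0.11],[0,0,0.11],[0,0,0.11],[0,0,0.11],[0,0,0],[0,0,0],[0,0,0]], delta_pos=[[0,0,0],[0,0,0],[0,0,0],[0,0,0],[0,0,0],[0,0,0],[0,0,0],[0,0,0],[0,0,0],[0,0,0],[0,0,0],[0,0,0],[0,0,0],[0,0,0],[0,0,0],[0,0,0],[0,0,0]], gripper=[0.05,0.05,0.05,0.05,0.05,0.05,0.05,0.05,0.05,0.05,0.05,0.05,0.05,0.05,0.05,0.05,0.05])

```text
time: 23.25
tool_pos: [0.4321, -0.3623, 0.2095]
tcp_rot: [-3.05, -0.75, 0.0]
wrist_force: [0.2, 0.7, -0.1]
width: 0.59
grip_force: 0.0
```

```bash
python3 - <<'E'
from plan import *
A=np.array([.511,-.327]);a=-2.70;g=A+.085*np.array([np.cos(a),np.sin(a)])
ty=np.array([-np.sin(a),np.cos(a),0]);go(np.array([*g,.10]),frame([0,0,-1],ty))
print(read_state()['q'].round(2),read_state()['tool_pos'])
im={k:vision.read_camera(k) for k in('top','side')}
for k in im: cv2.imwrite(f'pics/{k}4.png',im[k][:,:,::-1])
a=cv2.resize(im['top'][170:260,250:410],None,fx=3,fy=3,interpolation=cv2.INTER_CUBIC)
b=cv2.resize(im['side'][190:310,235:345],None,fx=2.7,fy=2.7,interpolation=cv2.INTER_CUBIC)
o=np.zeros((330,790,3),np.uint8);o[:270,:480]=a;o[:b.shape[0],485:485+b.shape[1]]=b;cv2.imwrite('pics/p3.png',o[:,:,::-1])
E
```

```text
t 23.25 rot [-0.0011  0.      0.0409]   shift(before turn) [0.0014 0.0019 0.1095]  (after turn) [0.0015 0.0018 0.1095]
[-0.74  0.07  1.87  0.    1.2   0.35] [ 0.43208681 -0.36234905  0.20949046]
```

View pics/p3.png

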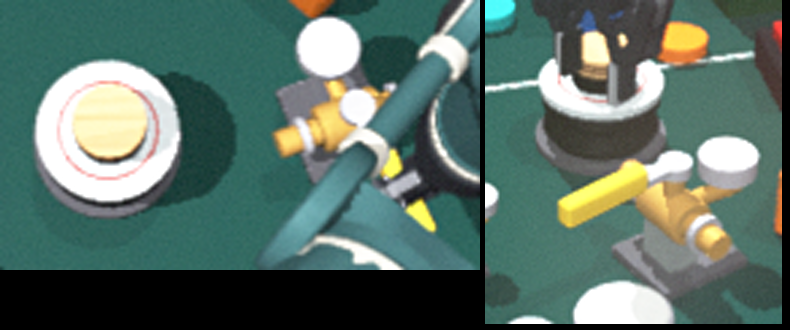

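Stack made, with the plywood centred on the rubber (top crop (110,120)). The gripper is over the yellow grip, so I'll lower it and take hold.

jog_arm(turn=[[0,0,0.02],[0,0,0.02],[0,0,0],[0,0,0],[0,0,0],[0,0,0],[0,0,0],[0,0,0],[0,0,0],[0,0,0]], delta_pos=[[0.0007,0.001,0.015],[0.0007,0.0009,0.02],[0,0,0.02],[0,0,0.015],[0,0,0.015],[0,0,0.012],[0,0,0.01],[0,0,0.006],[0,0,0],[0,0,0]], gripper=[0.05,0.05,0.05,0.05,0.05,0.05,0.05,0.05,0.05,0.05])

```text
time: 24.18
tool_pos: [0.4348, -0.3639, 0.0975]
tcp_rot: [3.066, 0.686, 0.001]
wrist_force: [0.2, -0.7, 0.5]
width: 0.587
grip_force: 0.0
```

jog_arm(turn=[[0,0,0],[0,0,0],[0,0,0],[0,0,0],[0,0,0],[0,0,0],[0,0,0],[0,0,0],[0,0,0],[0,0,0]], delta_pos=[[0,0,0],[0,0,0],[0,0,0],[0,0,0],[0,0,0],[0,0,0],[0,0,0],[0,0,0],[0,0,0],[0,0,0]], gripper=[0.04,0.03,0.02,0.012,0.012,0.012,0.012,0.012,0.012,0.012], grip_force=20)

```text
time: 25.02
tool_pos: [0.4351, -0.3643, 0.0983]
tcp_rot: [3.064, 0.685, 0.002]
wrist_force: [-0.8, 0.2, 5.3]
width: 0.181
grip_force: 23.9
```

```bash
python3 - <<'E'
from plan import *
s=read_state();R=Ro.from_rotvec(s['tcp_rot']).as_matrix();print(s['tool_pos'],s['wrist_force'],s['width'],R.round(4))
print('tool x ang',np.arctan2(R[1,0],R[0,0]))
E
```

```text
[ 0.4351473  -0.36433531  0.09828023] [-0.78522907  0.22641241  5.34259135] 0.1812105083483533 [[ 0.9049  0.4257  0.0017]
 [ 0.4257 -0.9049 -0.0012]
 [ 0.0011  0.0018 -1.    ]]
tool x ang 0.439756971917541
```

jog_arm(turn=[[0,0,-0.0336],[0,0,-0.0336],[0,0,-0.0336],[0,0,-0.0336],[0,0,-0.0336],[0,0,-0.0336],[0,0,-0.0336],[0,0,-0.0336],[0,0,-0.0336],[0,0,-0.0336],[0,0,0],[0,0,0]], delta_pos=[[0,0.00286,0],[0,0.00286,0],[0,0.00286,0],[0,0.00286,0],[0,0.00286,0],[0,0.00286,0],[0,0.00286,0],[0,0.00286,0],[0,0.00286,0],[0,0.00286,0],[0,0,0],[0,0,0]], gripper=[0.012,0.012,0.012,0.012,0.012,0.012,0.012,0.012,0.012,0.012,0.012,0.012])

```text
time: 26.02
tool_pos: [0.4515, -0.388, 0.0983]
tcp_rot: [2.906, 1.187, 0.003]
wrist_force: [1.2, 0.2, 5.7]
width: 0.184
grip_force: 23.9
```

```bash
python3 - <<'E'
from plan import *
s=read_state();R=Ro.from_rotvec(s['tcp_rot']).as_matrix();x=R[:2,0];p=s['tool_pos'][:2]
print(s['tool_pos'],s['wrist_force'],s['torque'],s['width'],'ang',np.arctan2(x[1],x[0]))
# intersection of lever lines before/after
p0=np.array([.43515,-.36434]);a0=.4398;x0=np.array([np.cos(a0),np.sin(a0)])
l=np.linalg.solve(np.c_[x0,-x],p-p0);print('axis',p0+l[0]*x0,l)
A=np.array([.511,-.327]);print('in tool',R[:2,:2].T@(A-p))
E
```

```text
[ 0.45154764 -0.38798685  0.09829433] [1.21947356 0.17793128 5.70343518] [ 0.11529427 -0.10936638  0.05354874] 0.18352815430443378 ang 0.7754168564740448
axis [ 0.51307927 -0.32767145] [0.08612522 0.08616318]
in tool [ 0.08514828 -0.00193521]
```

jog_arm(turn=[[0,0,-0.0337],[0,0,-0.0337],[0,0,-0.0337],[0,0,-0.0337],[0,0,-0.0337],[0,0,-0.0337],[0,0,-0.0337],[0,0,-0.0337],[0,0,-0.0337],[0,0,-0.0337],[0,0,0],[0,0,0],[0,0,0]], delta_pos=[[0,0.00288,0],[0,0.00288,0],[0,0.00288,0],[0,0.00288,0],[0,0.00288,0],[0,0.00288,0],[0,0.00288,0],[0,0.00288,0],[0,0.00288,0],[0,0.00288,0],[0,0,0],[0,0,0],[0,0,0]], gripper=[0.012,0.012,0.012,0.012,0.012,0.012,0.012,0.012,0.012,0.012,0.012,0.012,0.012])

```text
time: 27.1
tool_pos: [0.4746, -0.4048, 0.0983]
tcp_rot: [2.666, 1.657, 0.003]
wrist_force: [2.1, 1.9, 4.1]
width: 0.182
grip_force: 23.8
```

```bash
cat > st.py <<'E'
from plan import *
s=read_state();R=Ro.from_rotvec(s['tcp_rot']).as_matrix();p=s['tool_pos'][:2];d=np.array([.5131,-.3277])-p
print(s['time'],s['tool_pos'],s['wrist_force'],'tool ang',np.arctan2(R[1,0],R[0,0]),'pos ang',np.arctan2(d[1],d[0]),np.hypot(*d))
E
python3 st.py
python3 - <<'E'
# refine pipe direction from the first top image: symmetric ends of the pipe
from meas import *
im=ims['top'];h=cv2.cvtColor(im,cv2.COLOR_BGR2HSV).astype(int)
m=((h[...,0]>8)&(h[...,0]<24)&(h[...,1]>90)&(h[...,2]>90));m[:195]=0;m[224:]=0;m[:,:336]=0;m[:,396:]=0
ys,xs=np.nonzero(m)
L=xs<349;Rr=xs>383
print(len(xs),xs.min(),xs.max(),[ (xs[k].mean(),ys[k].mean(),k.sum()) for k in (L,Rr)])
e=ray("top",[[xs[k].mean(),ys[k].mean()] for k in(L,Rr)],.07);d=e[0]-e[1];print(np.arctan2(d[1],d[0])-np.pi/2)
E
```

```text
27.1 [ 0.47464368 -0.40478685  0.09831514] [2.13009666 1.86724055 4.13386999] tool ang 1.111997792012447 pos ang 1.1080530907723214 0.08614680085049174
387 341 391 [(np.float64(344.7959183673469), np.float64(216.3877551020408), np.int64(49)), (np.float64(387.40425531914894), np.float64(201.4255319148936), np.int64(47))]
0.30814665457644685
```

jog_arm(turn=[[0,0,0],[0,0,0],[0,0,0],[0,0,0],[0,0,0],[0,0,0],[0,0,0],[0,0,0],[0,0,0],[0,0,0],[0,0,0],[0,0,0],[0,0,0]], delta_pos=[[0,0,0],[0,0,0],[0,0,0],[0,0,0],[0,0,0],[0,0,0],[0,0,-0.01],[0,0,-0.02],[0,0,-0.03],[0,0,-0.03],[0,0,-0.03],[0,0,-0.03],[0,0,0]], gripper=[0.018,0.024,0.032,0.04,0.045,0.045,0.045,0.045,0.045,0.045,0.045,0.045,0.045])

```text
time: 28.18
tool_pos: [0.4764, -0.4075, 0.2569]
tcp_rot: [2.656, 1.652, 0.006]
wrist_force: [0.6, -1.1, 2.2]
width: 0.527
grip_force: 0.0
```

jog_arm(turn=[[0,0,0],[0,0,0],[0,0,0],[0,0,0],[0,0,0],[0,0,0],[0,0,0],[0,0,0],[0,0,0],[0,0,0],[0,0,0],[0,0,0]], delta_pos=[[0.01,0.022,0],[0.01,0.022,0],[0.01,0.022,0],[0.01,0.022,0],[0.01,0.022,0],[0.01,0.022,0],[0.01,0.022,0],[0.01,0.022,0],[0.01,0.022,0],[0.01,0.022,0],[0,0,0],[0,0,0]], gripper=[0.045,0.045,0.045,0.045,0.045,0.045,0.045,0.045,0.045,0.045,0.045,0.045])

```text
time: 29.18
tool_pos: [0.7157, -0.4117, 0.2468]
tcp_rot: [-2.666, -1.661, 0.0]
wrist_force: [-1.0, 0.2, -0.3]
width: 0.523
grip_force: 0.0
```

```bash
python3 st.py; python3 - <<'E'
from plan import *
im={k:vision.read_camera(k) for k in('top','side')}
for k in im: cv2.imwrite(f'pics/{k}5.png',im[k][:,:,::-1])
a=cv2.resize(im['top'][150:280,85:415],None,fx=2.3,fy=2.3,interpolation=cv2.INTER_CUBIC)
b=cv2.resize(im['side'][130:310,160:345],None,fx=1.6,fy=1.6,interpolation=cv2.INTER_CUBIC)
o=np.zeros((595,790,3),np.uint8);o[:a.shape[0],:a.shape[1]]=a;o[300:300+b.shape[0],:b.shape[1]]=b
from meas import *
import meas
for k in('top','side'):meas.ims[k]=cv2.imread(f'pics/{k}5.png')
cv2.imwrite('pics/f1.png',o[:,:,::-1])
c=mask('top','yel',(350,415,205,262));print(c[0],c[1],ray('top',[c[0]],.118))
E
```

```text
29.1833 [ 0.71573358 -0.41171763  0.24678137] [-1.04695744  0.1638073  -0.27805132] tool ang 1.114091765940625 pos ang 2.748539548104798 0.2193611875739359
[401.10931174 218.96761134] 247 [[ 0.47200366 -0.40627594  0.118     ]]
```

View pics/f1.png

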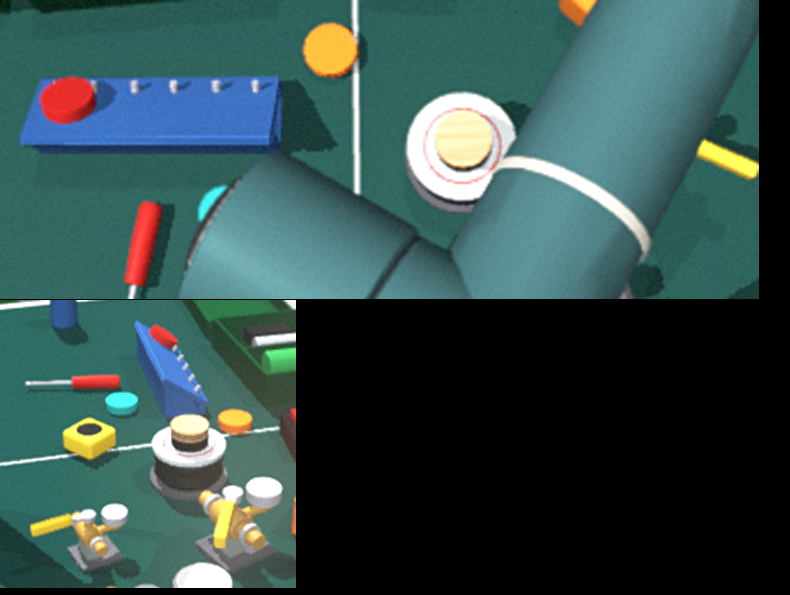

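```bash
python3 - <<'E'
from meas import *
import meas
for f,b in (('0',(365,402,214,255)),('5',(385,430,205,262))):
    im=cv2.imread(f'pics/top{f}.png');x0,x1,y0,y1=b
    h=cv2.cvtColor(im,cv2.COLOR_BGR2HSV).astype(int)[y0:y1,x0:x1];m=(h[...,0]>18)&(h[...,0]<36)&(h[...,1]>120)&(h[...,2]>70)
    ys,xs=np.nonzero(m);P=ray('top',np.c_[xs+x0,ys+y0],.119)[:,:2]
    c=P.mean(0);v=np.linalg.svd(P-c)[2][0];v*=np.sign(v[0]);pr=(P-c)@v
    print(f,len(xs),xs.min()+x0,xs.max()+x0,c,'ang',np.arctan2(v[1],v[0]),'len',np.ptp(pr))
E
```

```text
0 276 365 394 [ 0.4399086  -0.36022046] ang 0.45299040100769483 len 0.104067998307116
5 229 388 415 [ 0.47164847 -0.40633724] ang 1.1211443527756306 len 0.06798506014885972
```

```bash
python3 -c "
from workcell import ticket
print(ticket.finish_job())"
```

```text
the job is handed in; nothing more can be done
None
```

The job is handed in after about 29 s: the rubber disc lies flat on the jack plate about 2 mm off centre, the plywood sits centred on it, the lever reads about 45 degrees open and is released, and the red spacer is still in the rack.

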